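# Dock the spring-seat board and lock it

### The arm

A 7-joint arm with a two-finger parallel gripper is mounted at the origin on the work surface. World frame = base frame: x ahead of the robot, y to its left, z up, the work surface at z = 0. Lengths are in m, angles in rad, forces in N, time in s.
With the tool pointing down it reaches from about 0.35 to 0.9 m from the base axis. Payload 8.1 kg.
Tool frame: the origin (TCP) lies on the centre line of the jaws, within the pads' length; the fingertips stand 17 mm ahead of it and the grasp point (between the pads) lies 2 mm behind it; z points along the fingers, y is the direction in which the jaws open and shut (so a half turn about z gives the same grasp; the last joint's range is limited). The gripper opens to 92 mm and grips with 3 to 60 N. Pads are 19 mm wide; open, the fingers measure 130 mm over their backs; the gripper's body (75 mm by 190 mm) begins 47 mm behind the grasp point.
Start: joints at [1.018, 0.434, 0.025, 1.573, -0.012, 1.134, -0.075], TCP at [0.272, -0.563, 0.244] pointing down, gripper open.
Joint ranges: [-2.62, 2.62], [-0.44, 2.09], [-1.27, 1.32], [0.08, 2.57], [-1.32, 4.46], [0.12, 2], [-2.74, 2.74]. Speed limits (rad/s): [2.22, 2.22, 3.01, 3.01, 3.14, 3.14, 3.14].

### API

Orientations are given as a rotation vector (axis times angle).
In Python, from cell import arm, imaging, job gives the robot as it stands.
- The arm moves only by the tool jog_arm, never from a script. Its argument "moves" is a list of rows, each an object with "fingers": the closure, from -1 (fully open) to 1 (shut); "xyz": the shift along the tool's x, y, z in cm, a list of three; "angular": the turn, a rotation vector about the tool's x, y, z in rad, a list of three. In form: [{"fingers": fingers, "xyz": [dx, dy, dz], "angular": [ax, ay, az]}, ...]. A call has 1 to 12 rows; each row is the pose to reach, as a shift and turn from the pose commanded when the call began, along the tool's axes at that moment; what a row does not reach only later rows make up. A row lasts 1/8 s, in which the tool goes at most 62.5 mm and 10.7 degrees, less where a joint would pass 70% of its speed; a pose out of reach is approached as far as the arm can. A call with a gripper value outside its range is refused whole. The fingers move at their own pace and stop on an object; "grip_force" is the grip in N (left out, the last holds). Time passes only in rows, so rows that repeat a pose let the fingers close. It gives the time, the measured TCP pose, the force and the opening at its end, in the units of the state.
- arm.observe(): the state, without advancing time (a new reading comes with each control period).
- imaging.get_image(name): name is "scene" or "top" or "wrist"; returns the picture (384x512x3 uint8, red, green, blue); there is no depth.
- imaging.camera_params(name): a dict with "fx", "fy", "cx", "cy" (pixels), "dist" ([k1, k2, p1, p2, k3] as OpenCV has them; the pictures are not rectified), "rvec" (rotation vector, rad) and "tvec" (3), from world to camera coordinates, as OpenCV has them; the wrist camera has in their place "hand_eye" (4x4, takes a point from camera to tool coordinates, whose origin is the TCP and whose axes are the flange's). Camera axes: x right, y down, z forward; pixel columns grow to the right and rows downward; lengths in m; the calibration is good to about 2 mm. A picture is of the moment at which its call begins: read the wrist's pose just before it. camera_params takes no time and is no camera call.
- job.sign_off(): hands the job in, once; it reports no verdict.
The state is a dict: "clock": time; "joints": joint angles; "dq": joint speeds; "joint_efforts": joint torques, N m; "position": TCP position; "ee_rot": TCP orientation; "force": force on the tool from outside, world axes, zero at the start; "ft_torque": the same for the moment, N m; "width": opening from 0.0 (shut) to 1.0 (fully open).
Only numpy, scipy, OpenCV 4.12 (cv2) and the standard library are available. Lean on these libraries where they do the work, as an engineer would, in place of code of your own. Each camera call takes 0.05 s, during which the arm holds its last target. There are 200 camera calls.

### The job

Push the blue board along its two rails with a fingertip against its yellow end plate until you feel all its runners drop into the notches of the rails, so that it lies level and home. Then push the black peg of the red lock bar round until the bar lies over the board as far as it will turn. Nothing is to be picked up or lifted, the two little spring cups stay standing in their wells on the board, and everything else on the bench stays where it is.

Things in the scene. Friction and masses are not known exactly. Their poses are not given: they have to be found in the camera images.
- station: Fixed docking station: dark steel base plate 370 x 180 x 8 mm with two aluminium rails. Origin: on the bench, midway between the rails, under the centre of the board when home. Its +x is the direction in which the board must slide (roughly the robot's left, varies by 16 degrees), y to the left of that, z up. A fixed post, 11 mm radius, at x = +118 mm carries the lock bar.
- rail_tops (a point): Point at rail-top height (40 mm above the bench) over the station's origin. Rails: 20 mm wide, inner faces 130 mm apart, from station x = -235 to +130 mm; between them it is open down to the base plate, 8 mm above the bench. Station axes.
- notch (a point): Point midway between the two long notches, at their floor. Each rail has two notches, 8 mm deep, steep walls, floors and outer sides yellow: a short one at station x = -69 to -51 mm, a long one at x = +23 to +67 mm.
- board: Blue metal board, 160 (x, sliding direction) x 126 x 12 mm, skirts 14 mm deep below its sides, 0.4 to 0.9 kg, loose on the rails. Origin: centre of its underside, 40 mm above the bench while sliding, 32 mm when home; axes as the station's. Starts 70 to 150 mm short of home. Sliding friction 2 to 7 N. Push at 60 mm/s or less, or it may skip the notches, and with no more than about 15 N once it is home.
- runner (a point): Point at the runners' underside, midway between the two long front runners of the board (38 mm long, board x = +26 to +64 mm; short round rear ones, 12 mm, at x = -60 mm). The long ones bridge the short notches; only when the board's origin is over the station's (play about 3 mm either way) do all four drop together, by 8 mm, and the notch walls stop the board.
- push_face (a point): Centre of the rear face of the board's yellow end plate (90 mm wide, 6 mm thick, from 14 mm below to 22 mm above the board's underside), where the fingertip pushes towards station +x; at x = -83 mm, z = +6 mm in the board's frame. The space behind it, between the rails, is free.
- lock (a joint): Angle of the red lock bar about its upright pivot, rad: 0 = pointing across the rails to station +y (open), 1.57 = pointing back along station -x over the board's front edge (locked, end stop). Grows anticlockwise seen from above; starts at 0 to 0.3; stays where it is left (about 1 N at the peg moves it).
- lock_pivot (a point): Top of the lock bar on its pivot axis, 55.5 mm above the bench, at station x = +118 mm, y = 0. Bar 75 mm long from here, 20 mm wide, 8 mm thick; it passes 3.5 mm over the top of a board that is home, but hits a board that is not.
- lock_peg (a point): Top centre of the black peg of the lock bar: 12 mm diameter, 40 mm tall on top of the bar (55.5 to 95.5 mm above the bench), 65 mm from the pivot axis. To lock, push it on its station +x side at first, then round the arc.
- cup0: Steel spring cup, 26 mm diameter at the foot, 33 mm tall, 60 g, standing loose in a black well ring (7 mm high, inside diameter 34 mm) on the board at board x = -16, y = +34 mm. Origin: centre of its foot (12 mm above the board's underside). Ends standing in its well.
- cup1: Brass spring cup, like the steel one, at board x = -16, y = -34 mm.
- spray: Bystander: black spray can with red cap, 60 mm diameter, 190 mm tall. Origin at the centre of its base.
- drink: Bystander: dark drinks can with a yellow band, 60 mm diameter, 120 mm tall. Origin at the centre of its base.
- dish: Bystander: dark steel parts dish, 110 mm diameter, 28 mm high. Origin at the centre of its base.
- wrench: Bystander: wrench lying on the bench to the right of the station. Origin under its middle.
- driver: Bystander: red-handled screwdriver lying on the bench. Origin under its middle.
- socket: Bystander: steel socket standing on the bench, 26 mm diameter, 40 mm tall. Origin at the centre of its base.
Not all that is in view belongs to the job. Several things have the shape of the board; the one meant has the colours described above.

How it is judged:
By the outcome, as a careful person would: the job done as asked, in the order asked, and still so for the second after the job is handed in, with the robot touching nothing.
It also fails if it takes over 54 s, if anything falls off the work surface, if the arm or the gripper's body presses on something with over 40 N, if the wrist force passes 120 N, or if a joint passes its speed limit or range.

## Working session

There is one attempt and no reset: what is moved stays moved. The work goes in short steps, Python scripts to look and compute and a tool call to move; the robot and the scene stay as the last step left them, time stands still between calls to the robot, and variables do not carry over. Pictures are saved under pics/ and viewed, about 8 in all and at most 12, crops included, and the job is handed in when it is done.

Besides the shell and the picture viewer there is one more tool, called after "Emit:" as a command line: name --argument value ..., lists and objects as JSON in quotes. jog_arm: Moves the arm, as the interface text tells. Its arguments: {"type":"object","properties":{"moves":{"type":"array"},"grip_force":{"type":"number"}},"required":["moves"]}

```bash
ls; mkdir -p pics
python3 - <<'E'
from cell import arm, imaging, job
import cv2
s=arm.observe();print({k:s[k] for k in('clock','position','ee_rot','force','width')})
for n in('scene','top'):
    cv2.imwrite(f'pics/{n}0.png',imaging.get_image(n)[...,::-1]);print(imaging.camera_params(n))
print(imaging.camera_params('wrist'))
E
```

```text
pics
{'clock': 0.0, 'position': array([ 0.27145508, -0.56243054,  0.24297813]), 'ee_rot': array([-3.06108478e+00, -7.00188363e-01,  7.86115716e-04]), 'force': array([-0.58791688, -0.43320142,  0.1111607 ]), 'width': 0.9963879735426683}
{'fx': 361.14386372543174, 'fy': 361.14386372543174, 'cx': 253.24080651363283, 'cy': 190.6736352475314, 'dist': array([-0.05116031,  0.        ,  0.        ,  0.        ,  0.        ]), 'rvec': array([ 2.02379277,  0.87102839, -0.46778477]), 'tvec': array([-0.33094083, -0.12235514,  1.36350773])}
{'fx': 418.46348269494143, 'fy': 418.46348269494143, 'cx': 259.7106248733886, 'cy': 192.10256515478451, 'dist': array([-0.14031754,  0.        ,  0.        ,  0.        ,  0.        ]), 'rvec': array([ 2.1801851 , -2.16324766,  0.11229094]), 'tvec': array([0.01569558, 0.49497515, 1.17796547])}
{'fx': 317.5809096672199, 'fy': 317.5809096672199, 'cx': 252.99662611887823, 'cy': 192.50344476121367, 'dist': array([-0.07290873,  0.        ,  0.        ,  0.        ,  0.        ]), 'hand_eye': array([[-1.38828987e-03, -9.67172685e-01, -2.54116254e-01,
         6.81457607e-02],
       [ 9.99998964e-01, -1.24574996e-03, -7.21847151e-04,
        -5.23798344e-04],
       [ 3.81585533e-04, -2.54116993e-01,  9.67173412e-01,
        -1.41391235e-01],
       [ 0.00000000e+00,  0.00000000e+00,  0.00000000e+00,
         1.00000000e+00]])}
```

View pics/top0.png

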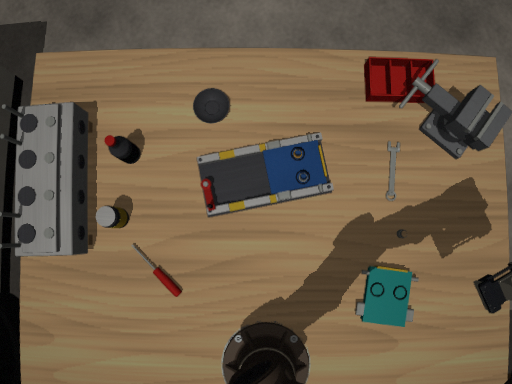

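View pics/scene0.png

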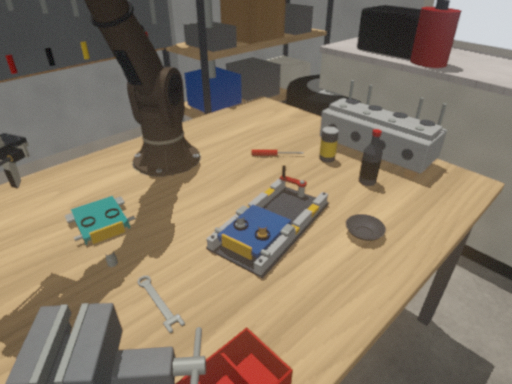

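The top view shows the blue board with its yellow end plate at about (297,165) on the rails, and the red lock bar at about (208,193). The one other board-shaped thing is the teal one at (388,297), which isn't on the station and has the wrong colour. The blue one fits, so I'll confirm it in an enlarged crop while measuring.

```bash
cat > h.py <<'E'
import numpy as np, cv2
from scipy.spatial.transform import Rotation as R
from cell import arm, imaging, job
def cam(name, s=None):
    p=imaging.camera_params(name); K=np.array([[p['fx'],0,p['cx']],[0,p['fy'],p['cy']],[0,0,1]])
    if name=='wrist':
        T=np.eye(4);T[:3,:3]=R.from_rotvec(s['ee_rot']).as_matrix();T[:3,3]=s['position']
        T=T@p['hand_eye']; return K,p['dist'],T[:3,:3],T[:3,3]
    Rm=R.from_rotvec(p['rvec']).as_matrix(); return K,p['dist'],Rm.T,-Rm.T@p['tvec']
def ray(c,px,z):
    K,d,Rw,o=c
    n=cv2.undistortPoints(np.array(px,float).reshape(-1,1,2),K,d).reshape(-1,2)
    D=np.c_[n,np.ones(len(n))]@Rw.T
    return o+D*((z-o[2])/D[:,2])[:,None]
def proj(c,P):
    K,d,Rw,o=c
    return cv2.projectPoints(np.array(P,float).reshape(-1,3),cv2.Rodrigues(Rw.T)[0],-Rw.T@o,K,d)[0].reshape(-1,2)
def mask(im,lo,hi,smin=120,vmin=50):
    h=cv2.cvtColor(im,cv2.COLOR_RGB2HSV); return cv2.inRange(h,(lo,smin,vmin),(hi,255,255))
def blobs(m,amin=15):
    n,l,st,c=cv2.connectedComponentsWithStats(m)
    return [(c[i].round(1),st[i]) for i in range(1,n) if st[i,4]>=amin],l
E
python3 - <<'E'
from h import *
im=cv2.imread('pics/top0.png')[...,::-1].copy(); c=cam('top')
print('cam',c[3])
for nm,lo,hi,z in(('blue',105,125,.052),('yel',20,32,.045),('red',0,6,.055)):
    m=mask(im,lo,hi)
    if nm=='red': m|=mask(im,174,180)
    m[:, :190]=0;m[:,345:]=0;m[:120]=0;m[225:]=0
    for ct in cv2.findContours(m,cv2.RETR_EXTERNAL,cv2.CHAIN_APPROX_NONE)[0]:
        if len(ct)<6: continue
        b=cv2.boxPoints(cv2.minAreaRect(ct)); print(nm,b.round(1).tolist(),ray(c,b,z)[:,:2].round(4).tolist())
a=cv2.resize(im[120:225,190:345],None,fx=5,fy=5,interpolation=cv2.INTER_CUBIC)
cv2.imwrite('pics/crop1.png',a[...,::-1])
E
```

```text
cam [0.37483754 0.02316299 1.22139662]
blue [[262.1000061035156, 150.6999969482422], [317.5, 139.10000610351562], [326.5, 182.5], [271.1000061035156, 194.0]] [[0.6104, 0.0139], [0.6457, -0.1445], [0.521, -0.169], [0.4869, -0.0123]]
yel [[228.10000610351562, 202.60000610351562], [242.89999389648438, 199.60000610351562], [244.6999969482422, 208.3000030517578], [229.8000030517578, 211.1999969482422]] [[0.4624, 0.1085], [0.4711, 0.0668], [0.4467, 0.0617], [0.438, 0.1033]]
yel [[269.0, 195.0], [274.3999938964844, 193.60000610351562], [276.5, 201.89999389648438], [271.1000061035156, 203.1999969482422]] [[0.4848, -0.0067], [0.4888, -0.0219], [0.4655, -0.0279], [0.4615, -0.0126]]
yel [[218.3000030517578, 151.5], [232.6999969482422, 148.6999969482422], [234.3000030517578, 156.6999969482422], [219.89999389648438, 159.60000610351562]] [[0.6084, 0.1389], [0.6171, 0.0977], [0.5937, 0.0928], [0.585, 0.1338]]
yel [[317.6000061035156, 145.10000610351562], [320.1000061035156, 144.5], [327.1000061035156, 175.8000030517578], [324.5, 176.3000030517578]] [[0.6298, -0.1455], [0.6316, -0.1529], [0.5411, -0.1719], [0.5394, -0.1646]]
yel [[258.5, 143.6999969482422], [264.1000061035156, 142.60000610351562], [265.6000061035156, 150.10000610351562], [260.0, 151.1999969482422]] [[0.6321, 0.024], [0.6355, 0.0081], [0.6137, 0.0037], [0.6103, 0.0196]]
red [[199.60000610351562, 179.8000030517578], [209.10000610351562, 177.10000610351562], [217.60000610351562, 207.89999389648438], [208.10000610351562, 210.5]] [[0.5253, 0.1894], [0.533, 0.1625], [0.4466, 0.1369], [0.4389, 0.1635]]
```

View pics/crop1.png

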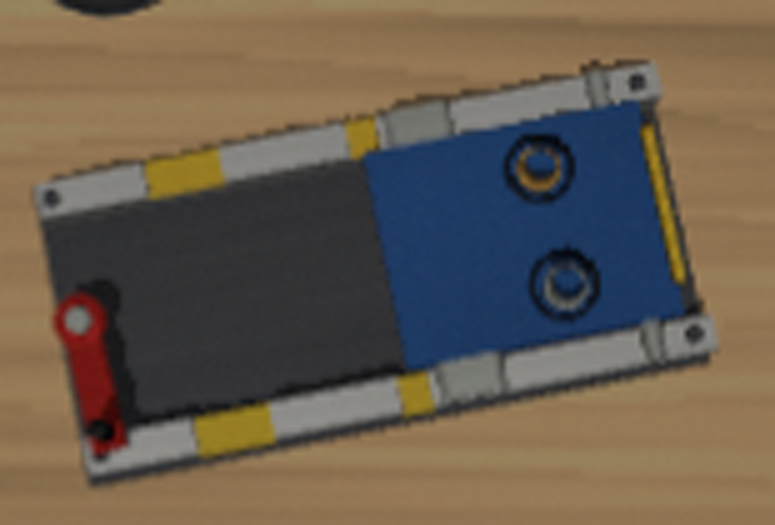

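The crop confirms it: the blue board has its yellow end plate on the right, the steel and brass cups stand in their wells, and the lock bar's pivot is at (205,184) with its peg at (210,206). Next I'll compute the station frame.

Run:
```python
from h import *
c=cam('top')
n=ray(c,[[236.4,205.4],[226.3,154.1],[262.1,146.9],[272.7,198.4]],.032)[:,:2]
st=np.array([[45,75],[45,-75],[-60,-75],[-60,75]])/1e3
A=st-st.mean(0);B=n-n.mean(0)
th=np.arctan2((A[:,0]*B[:,1]-A[:,1]*B[:,0]).sum(),(A*B).sum());r=np.array([[np.cos(th),-np.sin(th)],[np.sin(th),np.cos(th)]])
o=n.mean(0)-r@st.mean(0);print('origin',o,'th',th,'res',((n-o)@r-st).round(4).tolist())
f=lambda px,z:((ray(c,px,z)[:,:2]-o)@r).round(4)
print('pivot',f([[205.4,184.2]],.0555),'peg',f([[210.4,206]],.0955),'plate top',f([[318.9,144.8],[325.8,176.0]],.062))
print('blue',f([[262.1,150.7],[317.5,139.1],[326.5,182.5],[271.1,194]],.052).tolist())
s=arm.observe();M=R.from_rotvec(s['ee_rot']).as_matrix();print(M.round(3))
np.savez('st.npz',o=o,th=th)
for q in ([-.30,0],[-.26,0],[.14,.06]): print(q,o+r@q)
```

```text
origin [0.53872994 0.05700011] th 1.7770053067250287 res [[0.0001, 0.0006], [0.0003, -0.0008], [-0.0002, -0.0011], [-0.0003, 0.0013]]
pivot [[0.1183 0.0017]] peg [[0.1119 0.0683]] plate top [[-0.2176 -0.0447]
 [-0.2177  0.0463]]
blue [[-0.057, -0.0613], [-0.2192, -0.0635], [-0.2175, 0.0637], [-0.0573, 0.0648]]
[[ 0.901  0.435 -0.001]
 [ 0.435 -0.901  0.001]
 [-0.    -0.001 -1.   ]]
[-0.3, 0] [ 0.60015514 -0.23664414]
[-0.26, 0] [ 0.59196511 -0.19749158]
[0.14, 0.06] [0.45133599 0.18174905]
```

Emit:
jog_arm --moves '[{"fingers": 1, "xyz": [44.5, -18, 4], "angular": [0, 0, -1.327]}, {"fingers": 1, "xyz": [44.5, -18, 4], "angular": [0, 0, -1.327]}, {"fingers": 1, "xyz": [44.5, -18, 4], "angular": [0, 0, -1.327]}, {"fingers": 1, "xyz": [44.5, -18, 4], "angular": [0, 0, -1.327]}, {"fingers": 1, "xyz": [44.5, -18, 4], "angular": [0, 0, -1.327]}, {"fingers": 1, "xyz": [44.5, -18, 4], "angular": [0, 0, -1.327]}, {"fingers": 1, "xyz": [44.5, -18, 4], "angular": [0, 0, -1.327]}, {"fingers": 1, "xyz": [44.5, -18, 4], "angular": [0, 0, -1.327]}, {"fingers": 1, "xyz": [44.5, -18, 4], "angular": [0, 0, -1.327]}, {"fingers": 1, "xyz": [44.5, -18, 4], "angular": [0, 0, -1.327]}, {"fingers": 1, "xyz": [44.5, -18, 4], "angular": [0, 0, -1.327]}, {"fingers": 1, "xyz": [44.5, -18, 4], "angular": [0, 0, -1.327]}]' --grip_force 10

```text
clock: 1.6
position: [0.5936, -0.2086, 0.2039]
ee_rot: [1.984, 2.436, -0.001]
force: [-0.1, -0.4, -0.8]
width: 0.003
```

```bash
cat >> h.py <<'E'
def stn(p):
    d=np.load('st.npz'); c,s=np.cos(d['th']),np.sin(d['th']); return (np.array(p)[:2]-d['o'])@np.array([[c,-s],[s,c]])
def togo(q,z,yaw):
    "from present pose to station xy q, TCP height z, tool-x angle yaw (station): tool-axis shift cm, turn"
    d=np.load('st.npz'); c,s=np.cos(d['th']),np.sin(d['th']); w=np.r_[d['o']+np.array([[c,-s],[s,c]])@q,z]
    o=arm.observe(); M=R.from_rotvec(o['ee_rot']).as_matrix(); a=yaw+float(d['th'])
    G=np.array([[np.cos(a),np.sin(a),0],[np.sin(a),-np.cos(a),0],[0,0,-1]])
    return (M.T@(w-o['position'])*100).round(2), R.from_matrix(M.T@G).as_rotvec().round(3)
def rep():
    o=arm.observe(); M=R.from_rotvec(o['ee_rot']).as_matrix()
    d=np.load('st.npz'); print('t',round(o['clock'],2),'stn',stn(o['position']).round(4),'z',o['position'][2].round(4),'yaw',(np.arctan2(M[1,0],M[0,0])-d['th']).round(3),'F',np.r_[stn(np.r_[o['force'][:2]]+d['o']),o['force'][2]].round(1),'w',round(o['width'],2))
E
python3 - <<'E'
from h import *
rep(); s=arm.observe(); im=imaging.get_image('wrist'); cv2.imwrite('pics/w1.png',im[...,::-1])
c=cam('wrist',s)
m=mask(im,20,32)
for ct in cv2.findContours(m,cv2.RETR_EXTERNAL,cv2.CHAIN_APPROX_NONE)[0]:
    if cv2.contourArea(ct)>60:
        b=cv2.boxPoints(cv2.minAreaRect(ct)); print(b.round().tolist(),[stn(p).round(4).tolist() for p in ray(c,b,.062)])
print(togo([-.25,0],.05,0))
E
```

```text
t 1.6 stn [-0.2712  0.0007] z 0.2039 yaw -0.002 F [-0.4  0.1 -0.8] w 0.0
[[80.0, 302.0], [378.0, 302.0], [378.0, 312.0], [80.0, 312.0]] [[-0.3954, 0.1833], [-0.395, -0.1284], [-0.4072, -0.1299], [-0.4078, 0.1855]]
[[258.0, 239.0], [263.0, 239.0], [263.0, 293.0], [258.0, 293.0]] [[-0.3232, -0.0037], [-0.3232, -0.0085], [-0.3824, -0.0088], [-0.3824, -0.0038]]
[[243.0, 239.0], [247.0, 239.0], [247.0, 293.0], [243.0, 293.0]] [[-0.3231, 0.0107], [-0.3232, 0.0068], [-0.3824, 0.0074], [-0.3824, 0.0114]]
[[203.0, 131.0], [203.0, 123.0], [306.0, 123.0], [306.0, 131.0]] [[-0.2208, 0.0448], [-0.2138, 0.0445], [-0.2141, -0.0458], [-0.2211, -0.046]]
(array([ 2.11,  0.05, 15.39]), array([-0.   ,  0.   , -0.002]))
```

View pics/w1.png

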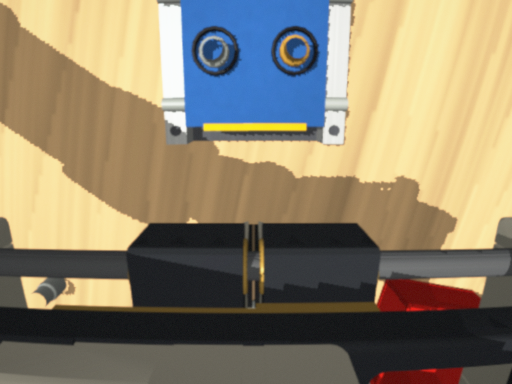

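The wrist view shows the yellow plate edge at rows 123–131, cols 203–306. Its rear face is at station x = -221 mm, which agrees with the top camera. I'll descend behind it.

Emit:
jog_arm --moves '[{"fingers": 1, "xyz": [0.5, 0, 5], "angular": [0, 0, 0]}, {"fingers": 1, "xyz": [1, 0, 9], "angular": [0, 0, 0]}, {"fingers": 1, "xyz": [1.5, 0, 13], "angular": [0, 0, 0]}, {"fingers": 1, "xyz": [2, 0, 15], "angular": [0, 0, 0]}, {"fingers": 1, "xyz": [2, 0, 15.6], "angular": [0, 0, 0]}, {"fingers": 1, "xyz": [2, 0, 15.6], "angular": [0, 0, 0]}, {"fingers": 1, "xyz": [2.5, 0, 15.6], "angular": [0, 0, 0]}, {"fingers": 1, "xyz": [3, 0, 15.6], "angular": [0, 0, 0]}]'

```text
clock: 2.65
position: [0.5886, -0.1778, 0.0487]
ee_rot: [1.981, 2.437, 0.001]
force: [-0.6, -0.1, 0.4]
width: 0.006
```

```bash
python3 -c "
from h import *
rep()"
```

```text
t 2.65 stn [-0.24   -0.0008] z 0.0487 yaw -0.0 F [0.1 0.6 0.4] w 0.01
```

Emit:
jog_arm --moves '[{"fingers": 1, "xyz": [0.4, 0, 0], "angular": [0, 0, 0]}, {"fingers": 1, "xyz": [0.8, 0, 0], "angular": [0, 0, 0]}, {"fingers": 1, "xyz": [1.2, 0, 0], "angular": [0, 0, 0]}, {"fingers": 1, "xyz": [1.6, 0, 0], "angular": [0, 0, 0]}, {"fingers": 1, "xyz": [2.0, 0, 0], "angular": [0, 0, 0]}, {"fingers": 1, "xyz": [2.4, 0, 0], "angular": [0, 0, 0]}, {"fingers": 1, "xyz": [2.8, 0, 0], "angular": [0, 0, 0]}, {"fingers": 1, "xyz": [3.2, 0, 0], "angular": [0, 0, 0]}, {"fingers": 1, "xyz": [3.6, 0, 0], "angular": [0, 0, 0]}, {"fingers": 1, "xyz": [4.0, 0, 0], "angular": [0, 0, 0]}, {"fingers": 1, "xyz": [4.4, 0, 0], "angular": [0, 0, 0]}, {"fingers": 1, "xyz": [4.8, 0, 0], "angular": [0, 0, 0]}]'

```text
clock: 4.15
position: [0.5785, -0.1315, 0.048]
ee_rot: [1.982, 2.437, -0.0]
force: [0.4, -6.4, 2.8]
width: 0.004
```

```bash
cat >> h.py <<'E'
def boardx():
    im=imaging.get_image('top'); c=cam('top'); m=mask(im,105,125); m[:, :190]=0;m[:,345:]=0;m[:120]=0;m[225:]=0
    ct=max(cv2.findContours(m,cv2.RETR_EXTERNAL,cv2.CHAIN_APPROX_NONE)[0],key=cv2.contourArea)
    q=stn(ray(c,ct,.052)[:,:2]); print('blue x',np.percentile(q[:,0],[1,99]).round(4),'y',np.percentile(q[:,1],[1,99]).round(4)); return im
E
python3 -c "
from h import *
rep();boardx()"
```

```text
t 4.15 stn [-0.1926 -0.0003] z 0.048 yaw -0.001 F [-6.4  0.9  2.8] w 0.0
blue x [-0.1528 -0.1495] y [-0.062  -0.0597]
```

Emit:
jog_arm --moves '[{"fingers": 1, "xyz": [0.5, 0, 0], "angular": [0, 0, 0]}, {"fingers": 1, "xyz": [1.0, 0, 0], "angular": [0, 0, 0]}, {"fingers": 1, "xyz": [1.5, 0, 0], "angular": [0, 0, 0]}, {"fingers": 1, "xyz": [2.0, 0, 0], "angular": [0, 0, 0]}, {"fingers": 1, "xyz": [2.5, 0, 0], "angular": [0, 0, 0]}, {"fingers": 1, "xyz": [3.0, 0, 0], "angular": [0, 0, 0]}, {"fingers": 1, "xyz": [3.5, 0, 0], "angular": [0, 0, 0]}, {"fingers": 1, "xyz": [4.0, 0, 0], "angular": [0, 0, 0]}, {"fingers": 1, "xyz": [4.5, 0, 0], "angular": [0, 0, 0]}, {"fingers": 1, "xyz": [5.0, 0, 0], "angular": [0, 0, 0]}, {"fingers": 1, "xyz": [5.5, 0, 0], "angular": [0, 0, 0]}, {"fingers": 1, "xyz": [6.0, 0, 0], "angular": [0, 0, 0]}]'

```text
clock: 5.7
position: [0.5662, -0.0728, 0.048]
ee_rot: [1.982, 2.437, -0.001]
force: [0.6, -5.0, 2.6]
width: 0.003
```

```bash
python3 -c "
from h import *
rep();s=arm.observe();cv2.imwrite('pics/w2.png',imaging.get_image('wrist')[...,::-1])"
```

```text
t 5.7 stn [-0.1327 -0.0003] z 0.048 yaw -0.001 F [-5.   0.4  2.6] w 0.0
```

View pics/w2.png

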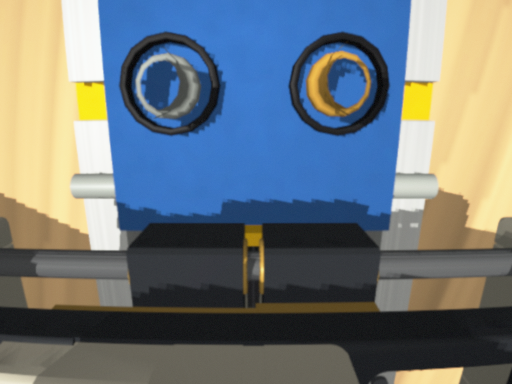

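The wrist view shows the cups standing in their wells and the rear runners (row 186) coming up on the short yellow notches (row 100). I'll go slower now.

Emit:
jog_arm --moves '[{"fingers": 1, "xyz": [0.3, 0, 0], "angular": [0, 0, 0]}, {"fingers": 1, "xyz": [0.6, 0, 0], "angular": [0, 0, 0]}, {"fingers": 1, "xyz": [0.9, 0, 0], "angular": [0, 0, 0]}, {"fingers": 1, "xyz": [1.2, 0, 0], "angular": [0, 0, 0]}, {"fingers": 1, "xyz": [1.5, 0, 0], "angular": [0, 0, 0]}, {"fingers": 1, "xyz": [1.8, 0, 0], "angular": [0, 0, 0]}, {"fingers": 1, "xyz": [2.1, 0, 0], "angular": [0, 0, 0]}, {"fingers": 1, "xyz": [2.4, 0, 0], "angular": [0, 0, 0]}, {"fingers": 1, "xyz": [2.7, 0, 0], "angular": [0, 0, 0]}, {"fingers": 1, "xyz": [3.0, 0, 0], "angular": [0, 0, 0]}, {"fingers": 1, "xyz": [3.2, 0, 0], "angular": [0, 0, 0]}, {"fingers": 1, "xyz": [3.4, 0, 0], "angular": [0, 0, 0]}]'

```text
clock: 7.25
position: [0.5586, -0.0379, 0.0475]
ee_rot: [-1.98, -2.438, -0.0]
force: [-0.2, -0.1, 0.1]
width: 0.005
```

```bash
python3 -c "
from h import *
rep()"
```

```text
t 7.25 stn [-0.097  0.   ] z 0.0475 yaw 0.001 F [-0.1  0.2  0.1] w 0.0
```

The force went to zero, so the board has probably dropped in. I'll press gently to feel the stop.

Emit:
jog_arm --moves '[{"fingers": 1, "xyz": [0.1, 0, 0], "angular": [0, 0, 0]}, {"fingers": 1, "xyz": [0.2, 0, 0], "angular": [0, 0, 0]}, {"fingers": 1, "xyz": [0.3, 0, 0], "angular": [0, 0, 0]}, {"fingers": 1, "xyz": [0.3, 0, 0], "angular": [0, 0, 0]}]'

```text
clock: 7.75
position: [0.5584, -0.0366, 0.0476]
ee_rot: [1.982, 2.437, -0.001]
force: [0.0, -3.1, -1.3]
width: 0.002
```

```bash
python3 -c "
from h import *
rep();s=arm.observe();cv2.imwrite('pics/w3.png',imaging.get_image('wrist')[...,::-1])"
```

```text
t 7.75 stn [-0.0956 -0.0001] z 0.0476 yaw -0.001 F [-3.   0.6 -1.3] w 0.0
```

View pics/w3.png

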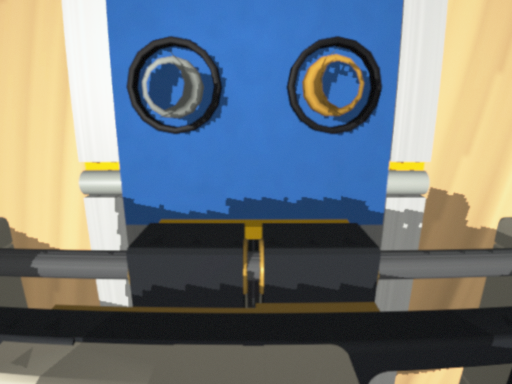

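The rear runners (row 183) now sit in the yellow short notches. The ring spacing shrank from 170 to 161 px, which matches an 8 mm drop. A few gentle millimetres more should confirm it.

Emit:
jog_arm --moves '[{"fingers": 1, "xyz": [0.1, 0, 0], "angular": [0, 0, 0]}, {"fingers": 1, "xyz": [0.2, 0, 0], "angular": [0, 0, 0]}, {"fingers": 1, "xyz": [0.2, 0, 0], "angular": [0, 0, 0]}]'

```text
clock: 8.18
position: [0.5579, -0.0338, 0.0476]
ee_rot: [-1.981, -2.438, 0.0]
force: [-0.7, -2.3, -0.9]
width: 0.003
```

```bash
python3 -c "
from h import *
rep()"
```

```text
t 8.18 stn [-0.0928 -0.0002] z 0.0476 yaw -0.0 F [-2.1  1.1 -0.9] w 0.0
```

Emit:
jog_arm --moves '[{"fingers": 1, "xyz": [0.1, 0, 0], "angular": [0, 0, 0]}, {"fingers": 1, "xyz": [0.2, 0, 0], "angular": [0, 0, 0]}, {"fingers": 1, "xyz": [0.2, 0, 0], "angular": [0, 0, 0]}]'

```text
clock: 8.55
position: [0.5575, -0.032, 0.0477]
ee_rot: [-1.981, -2.438, 0.0]
force: [0.7, -2.8, -2.5]
width: 0.004
```

Emit:
jog_arm --moves '[{"fingers": 1, "xyz": [0.05, 0, 0], "angular": [0, 0, 0]}, {"fingers": 1, "xyz": [0.1, 0, 0], "angular": [0, 0, 0]}, {"fingers": 1, "xyz": [0.1, 0, 0], "angular": [0, 0, 0]}]'

```text
clock: 8.93
position: [0.5575, -0.0319, 0.0477]
ee_rot: [1.982, 2.437, -0.001]
force: [0.6, -4.4, -2.9]
width: 0.003
```

The push stopped against the notch wall with force rising at no travel, so the board is home. I'll back off, rise, and check with the top camera.

Emit:
jog_arm --moves '[{"fingers": 1, "xyz": [-1, 0, 0], "angular": [0, 0, 0]}, {"fingers": 1, "xyz": [-3, 0, 0], "angular": [0, 0, 0]}, {"fingers": 1, "xyz": [-5, 0, -2], "angular": [0, 0, 0]}, {"fingers": 1, "xyz": [-5, 0, -7], "angular": [0, 0, 0]}, {"fingers": 1, "xyz": [-5, 0, -12], "angular": [0, 0, 0]}, {"fingers": 1, "xyz": [-5, 0, -13], "angular": [0, 0, 0]}, {"fingers": 1, "xyz": [-5, 0, -13], "angular": [0, 0, 0]}]'

```text
clock: 9.8
position: [0.5679, -0.081, 0.1781]
ee_rot: [1.982, 2.436, 0.001]
force: [-0.6, 0.3, -0.2]
width: 0.004
```

```bash
python3 -c "
from h import *
rep();im=boardx();a=np.vstack([cv2.resize(im[120:225,190:345],None,fx=3,fy=3,interpolation=cv2.INTER_CUBIC)])
sc=imaging.get_image('scene')
b=cv2.resize(sc[160:280,200:340],None,fx=2.4,fy=315/120); cv2.imwrite('pics/chk.png',np.hstack([a,b])[...,::-1])
print(togo([.129,.0905],.16,np.pi/4))"
```

```text
t 9.8 stn [-0.141  -0.0003] z 0.1781 yaw -0.001 F [ 0.4  0.5 -0.2] w 0.0
blue x [-0.0738 -0.0705] y [-0.0599 -0.0577]
(array([26.94, -8.99,  1.66]), array([-0.002, -0.001, -0.786]))
```

View pics/chk.png

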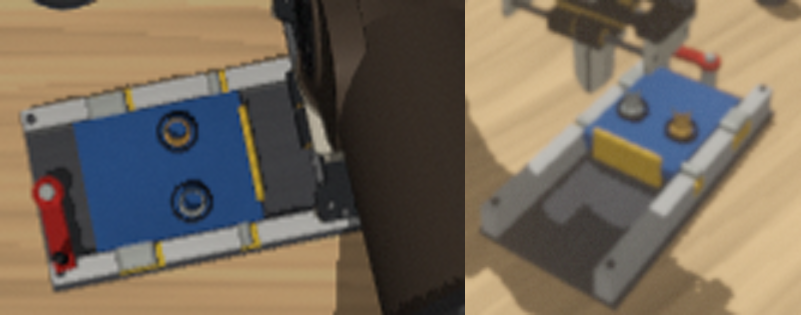

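The board lies home: runners are in all four notches with slivers of yellow behind them, and both cups are standing. I'll move to the outer side of the peg.

Emit:
jog_arm --moves '[{"fingers": 1, "xyz": [5, -2, 0], "angular": [0, 0, -0.15]}, {"fingers": 1, "xyz": [10, -4, 0], "angular": [0, 0, -0.3]}, {"fingers": 1, "xyz": [15, -6, 0], "angular": [0, 0, -0.45]}, {"fingers": 1, "xyz": [20, -8, 0], "angular": [0, 0, -0.6]}, {"fingers": 1, "xyz": [25, -9, 0.5], "angular": [0, 0, -0.75]}, {"fingers": 1, "xyz": [26.9, -9, 1.5], "angular": [0, 0, -0.785]}, {"fingers": 1, "xyz": [26.9, -9, 1.5], "angular": [0, 0, -0.785]}, {"fingers": 1, "xyz": [26.9, -9, 1.5], "angular": [0, 0, -0.785]}]'

```text
clock: 10.9
position: [0.4245, 0.1638, 0.162]
ee_rot: [-0.9, -3.009, 0.002]
force: [-0.1, -0.1, 0.2]
width: 0.002
```

```bash
python3 -c "
from h import *
rep();s=arm.observe();cv2.imwrite('pics/w4.png',imaging.get_image('wrist')[...,::-1])
print(proj(cam('wrist',s),[list(np.load('st.npz')['o'])+[.05]]))
print(togo([.129,.0905],.082,np.pi/4))"
```

```text
t 10.9 stn [0.1279 0.09  ] z 0.162 yaw 0.783 F [-0.   0.1  0.2] w 0.0
[[225.7731268  348.62591441]]
(array([0.14, 0.05, 8.03]), array([-0.001, -0.001, -0.003]))
```

View pics/w4.png

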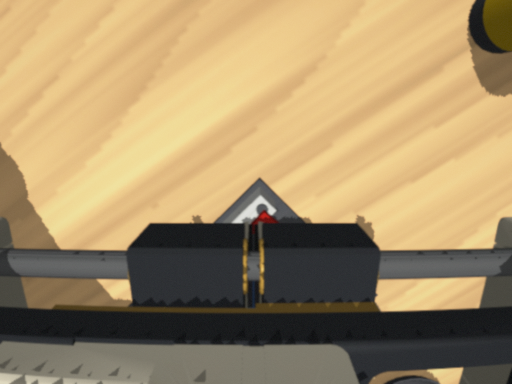

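The bar tip shows just below the fingers at (262,215), and the drinks can is well clear at (500,20). I'll descend and then push in the diagonal direction.

Emit:
jog_arm --moves '[{"fingers": 1, "xyz": [0, 0, 4], "angular": [0, 0, 0]}, {"fingers": 1, "xyz": [0, 0, 7], "angular": [0, 0, 0]}, {"fingers": 1, "xyz": [0, 0, 8], "angular": [0, 0, 0]}, {"fingers": 1, "xyz": [0, 0, 8], "angular": [0, 0, 0]}, {"fingers": 1, "xyz": [-0.5, 0, 8], "angular": [0, 0, 0]}, {"fingers": 1, "xyz": [-1, 0, 8], "angular": [0, 0, 0]}, {"fingers": 1, "xyz": [-1.5, 0, 8], "angular": [0, 0, 0]}, {"fingers": 1, "xyz": [-2, 0, 8], "angular": [0, 0, 0]}, {"fingers": 1, "xyz": [-2.5, 0, 8], "angular": [0, 0, 0]}, {"fingers": 1, "xyz": [-3, 0, 8], "angular": [0, 0, 0]}]'

```text
clock: 12.2
position: [0.4484, 0.1471, 0.0822]
ee_rot: [-0.898, -3.008, 0.005]
force: [-4.6, -2.0, -0.1]
width: 0.008
```

```bash
python3 -c "
from h import *
rep();s=arm.observe();cv2.imwrite('pics/t5.png',cv2.resize(imaging.get_image('scene')[120:280,200:360],None,fx=3,fy=3)[...,::-1])"
```

```text
t 12.2 stn [0.1067 0.07  ] z 0.0822 yaw 0.784 F [-1.   4.9 -0.1] w 0.01
```

View pics/t5.png

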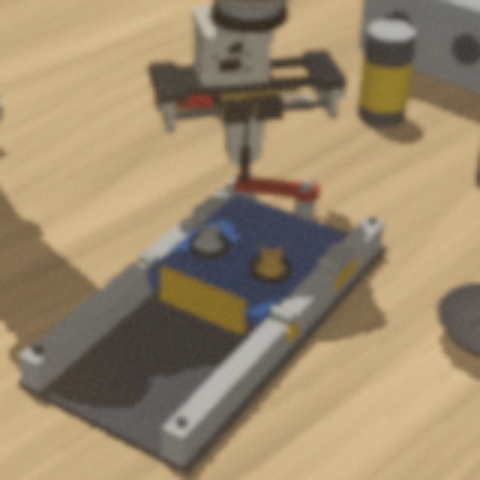

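The contact force points mostly along +y, so the shut fingertip is narrow in the jaw direction and has slid past the outer side of the peg. I'll back off, rise and check.

Emit:
jog_arm --moves '[{"fingers": 1, "xyz": [0.5, 0, 0], "angular": [0, 0, 0]}, {"fingers": 1, "xyz": [1.5, 0, 0], "angular": [0, 0, 0]}, {"fingers": 1, "xyz": [3, 0, 0], "angular": [0, 0, 0]}, {"fingers": 1, "xyz": [3, 0, -4], "angular": [0, 0, 0]}, {"fingers": 1, "xyz": [3, 0, -6], "angular": [0, 0, 0]}, {"fingers": 1, "xyz": [3, 0, -6], "angular": [0, 0, 0]}]'

```text
clock: 13.0
position: [0.4248, 0.166, 0.144]
ee_rot: [0.896, 3.008, 0.003]
force: [0.8, -0.2, -0.7]
width: 0.0
```

```bash
python3 -c "
from h import *
rep();print(arm.observe()['joints'].round(2))
im=imaging.get_image('top'); sc=imaging.get_image('scene')
c=cam('scene')
a=cv2.resize(im[140:230,190:290],None,fx=4,fy=4,interpolation=cv2.INTER_CUBIC);b=cv2.resize(sc[150:240,250:340],(360,360),interpolation=cv2.INTER_CUBIC)
cv2.imwrite('pics/t6.png',np.hstack([a,b])[...,::-1])
h=cv2.cvtColor(sc,cv2.COLOR_RGB2HSV)
d=np.load('st.npz');co,s=np.cos(d['th']),np.sin(d['th'])
for f in (0,.1,.2,.3): print(f,proj(c,list(d['o']+np.array([[co,-s],[s,co]])@[.118-.065*np.sin(f),.065*np.cos(f)])+[.0955]).round(1))
print('piv',proj(c,list(d['o']+np.array([[co,-s],[s,co]])@[.118,0])+[.0555]).round(1))"
```

```text
t 13.0 stn [0.13   0.0892] z 0.144 yaw 0.786 F [-0.4 -0.7 -0.7] w 0.0
[ 0.04  0.36 -0.67  2.05  0.31  0.82  0.19]
0 [[283.3 165. ]]
0.1 [[282.3 165.9]]
0.2 [[281.5 166.8]]
0.3 [[280.9 167.8]]
piv [[300.7 182.1]]
```

View pics/t6.png

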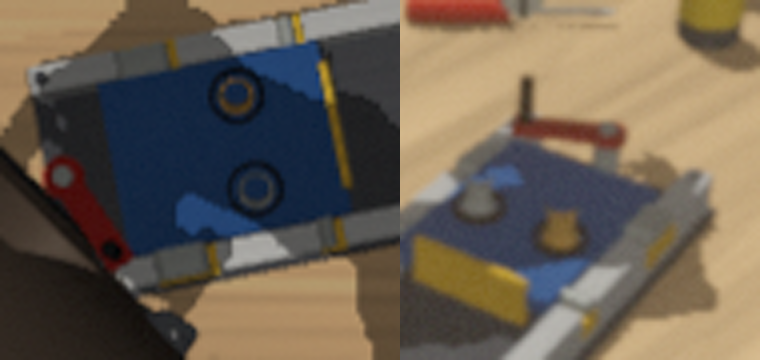

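The top crop shows the bar did turn, to about 0.4 rad (pivot px (205,184), peg px (218,202)), so the contact was good. The side load came from my straight line not following the arc, so I'll follow it from here.

Emit:
jog_arm --moves '[{"fingers": 1, "xyz": [-1.8, -0.6, 2], "angular": [0, 0, 0]}, {"fingers": 1, "xyz": [-1.8, -0.6, 5], "angular": [0, 0, 0]}, {"fingers": 1, "xyz": [-1.8, -0.6, 6.2], "angular": [0, 0, 0]}, {"fingers": 1, "xyz": [-1.8, -0.6, 6.2], "angular": [0, 0, 0]}, {"fingers": 1, "xyz": [-2.5, -0.6, 6.2], "angular": [0, 0, 0]}, {"fingers": 1, "xyz": [-3.2, -0.6, 6.2], "angular": [0, 0, 0]}, {"fingers": 1, "xyz": [-3.8, -0.75, 6.2], "angular": [0, 0, 0]}, {"fingers": 1, "xyz": [-4.4, -0.9, 6.2], "angular": [0, 0, 0]}, {"fingers": 1, "xyz": [-5.0, -1.0, 6.2], "angular": [0, 0, 0]}, {"fingers": 1, "xyz": [-5.7, -1.05, 6.2], "angular": [0, 0, 0]}, {"fingers": 1, "xyz": [-6.3, -1.0, 6.2], "angular": [0, 0, 0]}, {"fingers": 1, "xyz": [-7.0, -0.9, 6.2], "angular": [0, 0, 0]}]'

```text
clock: 14.6
position: [0.4784, 0.1187, 0.0806]
ee_rot: [-0.898, -3.01, 0.0]
force: [-0.2, 0.4, 0.4]
width: 0.005
```

```bash
python3 -c "
from h import *
rep();c=cam('scene')
d=np.load('st.npz');co,s=np.cos(d['th']),np.sin(d['th'])
for f in (.4,.8,1,1.2,1.57): print(f,proj(c,list(d['o']+np.array([[co,-s],[s,co]])@[.118-.065*np.sin(f),.065*np.cos(f)])+[.0955]).round(1))
sc=imaging.get_image('scene');m=mask(sc,0,6)|mask(sc,174,180);m[:165]=0;m[215:]=0;m[:,:240]=0;m[:,330:]=0
ct=max(cv2.findContours(m,cv2.RETR_EXTERNAL,cv2.CHAIN_APPROX_NONE)[0],key=cv2.contourArea).reshape(-1,2)
print('red x,y range',ct.min(0),ct.max(0))
print([(f,proj(c,list(d['o']+np.array([[co,-s],[s,co]])@[.118-.075*np.sin(f),.075*np.cos(f)])+[.0515]).round(1).tolist()) for f in(.4,.8,1,1.2,1.57)])
"
```

```text
t 14.6 stn [0.0727 0.0464] z 0.0806 yaw 0.785 F [0.4 0.1 0.4] w 0.01
0.4 [[280.5 168.8]]
0.8 [[280.9 173.2]]
1 [[282.4 175.4]]
1.2 [[284.8 177.4]]
1.57 [[290.9 180.5]]
red x,y range [280 182] [305 190]
[(0.4, [[276.8, 180.6]]), (0.8, [[277.2, 185.8]]), (1, [[278.9, 188.4]]), (1.2, [[281.5, 190.8]]), (1.57, [[288.4, 194.5]])]
```

Emit:
jog_arm --moves '[{"fingers": 1, "xyz": [-0.6, 0.25, 0], "angular": [0, 0, 0]}, {"fingers": 1, "xyz": [-1.15, 0.5, 0], "angular": [0, 0, 0]}, {"fingers": 1, "xyz": [-1.7, 0.8, 0], "angular": [0, 0, 0]}, {"fingers": 1, "xyz": [-2.25, 1.15, 0], "angular": [0, 0, 0]}, {"fingers": 1, "xyz": [-2.7, 1.5, 0], "angular": [0, 0, 0]}, {"fingers": 1, "xyz": [-3.0, 1.75, 0], "angular": [0, 0, 0]}, {"fingers": 1, "xyz": [-3.15, 1.9, 0], "angular": [0, 0, 0]}, {"fingers": 1, "xyz": [-3.2, 1.95, 0], "angular": [0, 0, 0]}, {"fingers": 1, "xyz": [-3.2, 1.95, 0], "angular": [0, 0, 0]}]'

```text
clock: 15.78
position: [0.5152, 0.1179, 0.0807]
ee_rot: [-0.898, -3.01, 0.0]
force: [-2.7, 0.7, 0.2]
width: 0.003
```

```bash
cat > l.py <<'E'
from h import *
rep();sc=imaging.get_image('scene');m=mask(sc,0,6)|mask(sc,174,180);m[:165]=0;m[215:]=0;m[:,:240]=0;m[:,330:]=0
ct=max(cv2.findContours(m,cv2.RETR_EXTERNAL,cv2.CHAIN_APPROX_NONE)[0],key=cv2.contourArea).reshape(-1,2)
print('red',ct.min(0),ct.max(0),cv2.minAreaRect(ct))
E
python3 l.py
```

```text
t 15.78 stn [0.0644 0.0105] z 0.0807 yaw 0.785 F [1.2 2.5 0.2] w 0.0
red [288 182] [305 195] ((296.2176208496094, 187.6706085205078), (6.290983200073242, 20.71685791015625), 49.398704528808594)
```

Emit:
jog_arm --moves '[{"fingers": 1, "xyz": [-0.1, 0.1, 0], "angular": [0, 0, 0]}, {"fingers": 1, "xyz": [-0.2, 0.2, 0], "angular": [0, 0, 0]}, {"fingers": 1, "xyz": [-0.2, 0.2, 0], "angular": [0, 0, 0]}]'

```text
clock: 16.2
position: [0.5158, 0.1179, 0.0803]
ee_rot: [-0.896, -3.007, 0.005]
force: [-11.1, 0.4, 6.3]
width: 0.007
```

```bash
python3 l.py
```

```text
t 16.2 stn [0.0643 0.0099] z 0.0803 yaw 0.785 F [ 2.7 10.8  6.3] w 0.01
red [288 181] [305 195] ((296.2500305175781, 187.75001525878906), (7.071067810058594, 20.50609588623047), 45.0)
```

The force rose to 11 N with almost no motion, so this is the end stop. I'll back off, rise and retreat, then look.

Emit:
jog_arm --moves '[{"fingers": 1, "xyz": [0.3, -0.3, 0], "angular": [0, 0, 0]}, {"fingers": 1, "xyz": [1, -1, 0], "angular": [0, 0, 0]}, {"fingers": 1, "xyz": [2, -1.5, 0], "angular": [0, 0, 0]}, {"fingers": 1, "xyz": [2.5, -1.5, -5], "angular": [0, 0, 0]}, {"fingers": 1, "xyz": [4, -1.5, -10], "angular": [0, 0, 0]}, {"fingers": 1, "xyz": [8, -4, -14], "angular": [0, 0, 0]}, {"fingers": 1, "xyz": [12, -7, -16], "angular": [0, 0, 0]}, {"fingers": 1, "xyz": [15, -10, -16], "angular": [0, 0, 0]}, {"fingers": 1, "xyz": [15, -10, -16], "angular": [0, 0, 0]}, {"fingers": 1, "xyz": [15, -10, -16], "angular": [0, 0, 0]}]'

```text
clock: 17.5
position: [0.3386, 0.1168, 0.2409]
ee_rot: [0.898, 3.009, 0.0]
force: [0.1, -0.7, -1.1]
width: 0.005
```

```bash
python3 l.py; python3 -c "
from h import *
im=imaging.get_image('top'); sc=imaging.get_image('scene');c=cam('top')
m=mask(im,0,6)|mask(im,174,180);m[:, :190]=0;m[:,345:]=0;m[:120]=0;m[225:]=0
ct=max(cv2.findContours(m,cv2.RETR_EXTERNAL,cv2.CHAIN_APPROX_NONE)[0],key=cv2.contourArea)
q=cv2.boxPoints(cv2.minAreaRect(ct));print(stn(ray(c,q,.0555)[:,:2]).round(4).tolist())
a=cv2.resize(im[120:225,190:290],(400,420),interpolation=cv2.INTER_CUBIC);b=cv2.resize(sc[150:270,200:320],(400,420),interpolation=cv2.INTER_CUBIC)
cv2.imwrite('pics/end.png',np.hstack([a,b])[...,::-1])"
```

```text
t 17.5 stn [0.0995 0.1837] z 0.2409 yaw 0.784 F [-0.7  0.  -1.1] w 0.0
red [293 182] [305 193] ((298.2500305175781, 186.25001525878906), (6.363960266113281, 15.55634880065918), 45.0)
[[0.1324, -0.0136], [0.0461, -0.0212]]
```

View pics/end.png

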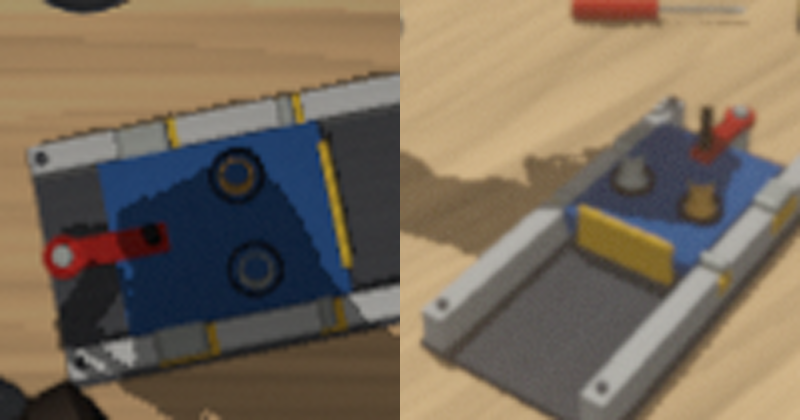

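The final view shows the bar pointing back along the rails over the board, the board seated, both cups standing and the gripper clear. I'll hand in.

```bash
python3 -c "
from cell import job
print(job.sign_off())"
```

```text
the job is handed in; nothing more can be done
None
```

The blue board is home in all four rail notches, and the red lock bar is turned over it to its end stop. I handed the job in at about 17.7 s with the gripper raised clear of everything.

**Board:** I pushed it by its yellow end plate with the shut fingertips at 40 mm/s or less, slowing for the last stretch. The push force fell from about 5 N to zero when it dropped in. The wrist picture then matched an 8 mm drop, and gentle pushing ran up against the notch wall at about 4 N.

**Lock bar:** I pushed the peg round until the force rose to about 11 N with almost no further travel. In the last pictures the bar points back along the rails over the board's front edge, and both cups stand in their wells.

**What was not clean:**
- **Side load on the peg:** my first peg push went in a straight line, which put about 5 N sideways on the peg. I first misread this as a slip, backed off once, then finished by following the arc.
- **Bar angle:** a rough colour-mask measurement of the bar edge gave about 1.66 rad instead of 1.57. I put this down to image coarseness and relied on the felt stop and the pictures.
- **Bystanders:** I did not check them one by one; the gripper's path kept clear of them.

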